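# Turn over the lacquered box lids and reject the one without its boss

## Robot

A 7-joint arm with a two-finger parallel gripper is mounted at the origin on the work surface. World frame = base frame: x ahead of the robot, y to its left, z up, the work surface at z = 0. Lengths are in m, angles in rad, forces in N, time in s.
With the tool pointing down it reaches from about 0.425 to 0.875 m from the base axis. Payload 4.7 kg.
Tool frame: the origin (TCP) lies midway between the tips of the shut fingers; the grasp point (between the pads) lies 19 mm behind it; z points along the fingers, y is the direction in which the jaws open and shut (so a half turn about z gives the same grasp; the last joint's range is limited). The gripper opens to 87 mm and grips with 3 to 60 N. Pads are 19 mm wide; open, the fingers measure 117 mm over their backs; the gripper's body (75 mm by 190 mm) begins 51 mm behind the grasp point.
Start: joints at [-1.19, 0.321, -0.07, 1.45, 0.023, 1.371, -0.057], TCP at [0.233, 0.607, 0.223] pointing down, gripper open.
Joint ranges: [-2.86, 2.86], [-0.3, 2.09], [-1.38, 1.24], [0.06, 2.45], [-1.56, 4.7], [0.09, 2.05], [-2.69, 2.69]. Speed limits (rad/s): [2.57, 2.57, 3.14, 3.14, 3.14, 3.14, 3.14].

## Interface

Orientations are given as a 3x3 rotation matrix whose columns are the frame's x, y, z axes.
In Python, from bench import robot, get_image, ticket, cut_out, landmark_of gives the robot as it stands.
- The arm moves only by the tool drive_tool, never from a script. Its argument "moves" is a list of rows, each a list of 2 entries, a list of its own where there are three numbers: the shift along the tool's x, y, z in m, then the turn, a rotation vector about the tool's x, y, z in degrees. In form: [[[x, y, z], [rx, ry, rz]], ...]. A call has 1 to 20 rows; each row is the pose to reach, as a shift and turn from the pose commanded when the call began, along the tool's axes at that moment; what a row does not reach only later rows make up. A row lasts 1/8 s, in which the tool goes at most 62.5 mm and 10.7 degrees, less where a joint would pass 70% of its speed; a pose out of reach is approached as far as the arm can. A call with a gripper value outside its range is refused whole. "grip" is the opening, from 0 (shut) to 1 (fully open), set as the call begins (left out, the last holds). The fingers move at their own pace and stop on an object; "squeeze" is the grip in N (left out, the last holds). Time passes only in rows, so rows that repeat a pose let the fingers close. It gives the time, the measured TCP pose, the force and the opening at its end, in the units of the state.
- robot.get_state(): the state, without advancing time (a new reading comes with each control period).
- get_image(name): name is "side" or "top" or "wrist"; returns a dict with "pixels" (480x640x3 uint8, red, green, blue), "K" (3x3 intrinsics, pixels), "extrinsics" (4x4, takes a point from camera to world coordinates). Camera axes: x right, y up, looking along -z (the intrinsics and any distortion apply to the point x, -y, -z); pixel columns grow to the right and rows downward; lengths in m; the calibration is good to about 2 mm. A picture is of the moment at which its call begins. There is no depth.
- ticket.job_done(): hands the job in, once; it reports no verdict.
Trained networks look in a picture, given as the dict that the camera call returned (one of the last four; its "shot" number tells which), for a name from the list of things; names that differ only in an ending like _2 or _b are one class to them, and where a whole thing is asked for, a point or a joint stands for the part that bears it (a point fixed in the world has none). Each returns a list of dicts, best first, with "score" (0 to 1); they miss things now and then, are a little off and sometimes report something else, mostly with a low value. They report only what shows in the picture. A call takes as long as a camera call. They do not tell look-alikes from the thing itself.
- cut_out(picture, label): "pixels" (480x640 bool, what is visible of it).
- landmark_of(picture, label): "location" ([x, y, z] in m, in world coordinates, good to about 4 mm: a listed point, or the origin of a listed thing).
The state is a dict: "t": time; "joints": joint angles; "qd": joint speeds; "effort": joint torques, N m; "tcp_pos": TCP position; "tool_rot": TCP orientation; "force": force on the tool from outside, world axes, zero at the start; "wrist_torque": the same for the moment, N m; "width": finger opening in m.
Only numpy, scipy, OpenCV 4.12 (cv2) and the standard library are available. Lean on these libraries where they do the work, as an engineer would, in place of code of your own. Each camera call takes 0.05 s, during which the arm holds its last target. There are 200 camera calls.

## Task

Turn the two box lids that lie rim down over, so that their undersides show, and check each for the round wooden boss inside, like the one in the sample lid that already lies in the wooden tray. Set the sound lid open side up in the empty bay of the tray, turned to match the oblong bay and lying flat on its floor; put the lid whose boss is missing, also open side up, flat on the floor of the orange reject crate. Leave the sample lid lying in its bay, and the bottle, the jar and the cork block where they stand.

Things in the scene. Friction and masses are not known exactly. Their poses are not given: they have to be found in the camera images.
- lid_a_mid (a point): Lid a: centre (half-way up, 20 mm above its rim) of a lid: a deep oblong lacquered wooden box lid, 70 mm along its x, 52 mm along its y, 40 mm high, about 90 g, walls and top 5 mm thick, hollow and open below. Its z points from the open rim to the closed flat top (up at the start). It starts lying rim down, so that its underside is hidden. It stands safely on any of its sides.
- lid_a_boss (a point): inspection point of lid_a, on the lid's z axis: at the free end of its boss (a round wooden block 20 mm across and 22 mm long on the inner face of the top), which is 7 mm from the lid's centre on the rim side; if the boss is missing, on the bare inner face instead, which is 15 mm from the lid's centre on the side of the top. Axes as the lid's.
- lid_b_mid (a point): Lid b: centre (half-way up, 20 mm above its rim) of a lid: a deep oblong lacquered wooden box lid, 70 mm along its x, 52 mm along its y, 40 mm high, about 90 g, walls and top 5 mm thick, hollow and open below. Its z points from the open rim to the closed flat top (up at the start). It starts lying rim down, so that its underside is hidden. It stands safely on any of its sides.
- lid_b_boss (a point): inspection point of lid_b, on the lid's z axis: at the free end of its boss (a round wooden block 20 mm across and 22 mm long on the inner face of the top), which is 7 mm from the lid's centre on the rim side; if the boss is missing, on the bare inner face instead, which is 15 mm from the lid's centre on the side of the top. Axes as the lid's.
- bay_1 (a point): centre of the floor of bay 1 of the wooden setting tray (plate 100 x 190 mm, 6 mm thick, fixed to the bench, two bays side by side; bay 1 on the tray's +y half, bay 2 on its -y half, centres 106 mm apart). A bay is an oblong 80 mm along x by 64 mm along y, fenced by ribs 5 mm wide and 5 mm high above its floor; the floor is 6 mm above the bench. Axes: the tray's, z up.
- bay_2 (a point): centre of the floor of bay 2 of the wooden setting tray (plate 100 x 190 mm, 6 mm thick, fixed to the bench, two bays side by side; bay 1 on the tray's +y half, bay 2 on its -y half, centres 106 mm apart). A bay is an oblong 80 mm along x by 64 mm along y, fenced by ribs 5 mm wide and 5 mm high above its floor; the floor is 6 mm above the bench. Axes: the tray's, z up.
- lid_sample_mid (a point): centre of a third lid of the same make and size, sound and already dealt with: it lies open side up in bay 2 (its z points down), its boss in view. Leave it there.
- crate_floor (a point): centre of the inner floor (4 mm above the bench) of the shallow orange plastic reject crate, fixed, outside 160 mm along x by 150 mm along y, walls 4 mm thick and 22 mm high above the bench, z up.
- bottle_mid (a point): centre of a bystander: amber glass bottle, 52 mm across, 115 mm high, upright, origin half-way up
- jar_mid (a point): centre of a bystander: white ceramic jar with a wooden cap, 58 mm across, 70 mm high, upright, origin half-way up
- block_mid (a point): centre of a bystander: cork sanding block, 35 x 85 x 28 mm (x, y, z), lying beyond the lids
Things that resemble listed ones, but are neither listed nor needed, are in the scene too. Leave any blue or purple look-alike of the part that bears lid_b_mid alone. Leave any purple or red look-alike of the part that bears lid_a_mid alone.

How it is judged:
At the end, for the whole second after the job is handed in: All lids rest open side up (within 0.12 rad): the sound one flat on the floor of bay 1 (height within 3 mm, centre within 9 mm), the one without a boss flat on the crate's floor, the sample lid still in bay 2 (angle between each of lid_a_mid, lid_b_mid, lid_sample_mid's own z axis and vertical above 3.02 rad and x of lid_a_mid in the frame of bay_1 between -0.009 and 0.009 m and y of lid_a_mid in the frame of bay_1 between -0.01 and 0.01 m and z of lid_a_mid in the frame of bay_1 between 0.017 and 0.023 m and x of lid_sample_mid in the frame of bay_2 between -0.009 and 0.009 m and y of lid_sample_mid in the frame of bay_2 between -0.01 and 0.01 m and z of lid_sample_mid in the frame of bay_2 between 0.017 and 0.023 m and x of lid_b_mid in the frame of crate_floor between -0.055 and 0.055 m and y of lid_b_mid in the frame of crate_floor between -0.052 and 0.052 m and z of lid_b_mid in the frame of crate_floor between 0.017 and 0.023 m); the robot touches nothing.
It fails at once if the bottle is pushed more than 20 mm or tipped (distance of bottle_mid from where it was at the start of the episode above 0.02 m or angle between bottle_mid's own z axis and vertical above 0.3 rad).
It fails at once if the jar is pushed more than 20 mm or tipped (distance of jar_mid from where it was at the start of the episode above 0.02 m or angle between jar_mid's own z axis and vertical above 0.3 rad).
It fails at once if the block is pushed more than 20 mm or tipped (distance of block_mid from where it was at the start of the episode above 0.02 m or angle between block_mid's own z axis and vertical above 0.3 rad).
It also fails if it takes over 72 s, if anything falls off the work surface, if the arm or the gripper's body presses on something with over 40 N, if the wrist force passes 120 N, or if a joint passes its speed limit or range.

## Working session

There is one attempt and no reset: what is moved stays moved. The work goes in short steps, Python scripts to look and compute and a tool call to move; the robot and the scene stay as the last step left them, time stands still between calls to the robot, and variables do not carry over. Pictures are saved under pics/ and viewed, about 8 in all and at most 12, crops included, and the job is handed in when it is done.

Besides the shell and the picture viewer there is one more tool, called after "Request:" as name(argument=value, ...), one argument or row to a line, values as JSON. drive_tool: Moves the arm, as the interface text tells. Its arguments: {"type":"object","properties":{"moves":{"type":"array","items":{"type":"array"}},"grip":{"type":"number"},"squeeze":{"type":"number"}},"required":["moves"]}

```bash
ls; mkdir -p pics; cat > h.py <<'E'
import numpy as np, cv2
from bench import robot, get_image, ticket, cut_out, landmark_of
np.set_printoptions(precision=4, suppress=True)
def save(p,name,crop=None,scale=1):
    im=p["pixels"][:,:,::-1]
    if crop: r0,r1,c0,c1=crop; im=im[r0:r1,c0:c1]
    cv2.imwrite("pics/"+name,cv2.resize(np.ascontiguousarray(im),None,fx=scale,fy=scale))
def ray(p,u,v,z):
    "pixel to world at height z"
    K,E=p["K"],p["extrinsics"]
    d=np.linalg.inv(K)@np.array([u,v,1.]); d=E[:3,:3]@np.array([d[0],-d[1],-d[2]])
    o=E[:3,3]; return o+d*(z-o[2])/d[2]
def pix(p,X):
    K,E=p["K"],p["extrinsics"]
    c=E[:3,:3].T@(np.array(X)-E[:3,3]); q=K@np.array([c[0],-c[1],-c[2]]); return q[:2]/q[2]
E
cat > a.py <<'E'
from h import *
t=get_image("top"); s=get_image("side")
im=np.hstack([t["pixels"],s["pixels"]])[:,:,::-1]
save(t,"top0.png"); save(s,"side0.png")
print(t.keys(), t["K"], t["extrinsics"])
for n in ["lid_a_mid","lid_b_mid","lid_sample_mid","bay_1","bay_2","crate_floor","bottle_mid","jar_mid","block_mid"]:
    for p,nm in ((t,"top"),(s,"side")):
        for r in landmark_of(p,n): print(n,nm,round(r["score"],2),r["location"],pix(p,r["location"]))
print(robot.get_state())
E
python3 a.py
```

```text
pics
dict_keys(['pixels', 'K', 'extrinsics', 'shot']) [[477.0865   0.     317.4129]
 [  0.     477.0865 246.0534]
 [  0.       0.       1.    ]] [[-0.0091  0.9873 -0.1588  0.4691]
 [-0.9998 -0.0119 -0.0169 -0.0094]
 [-0.0186  0.1586  0.9872  1.1595]
 [ 0.      0.      0.      1.    ]]
lid_a_mid top 0.93 [0.6623, -0.2275, 0.019] [415.6664 240.8924]
lid_a_mid top 0.68 [0.5209, -0.4017, 0.0039] [489.9599 299.2785]
lid_a_mid top 0.67 [0.67, 0.0135, 0.02] [315.9218 238.8983]
lid_a_mid top 0.56 [0.6407, -0.1127, 0.0237] [368.485  249.9973]
lid_a_mid side 0.73 [0.6757, 0.0133, 0.0149] [328.0209 249.895 ]
lid_a_mid side 0.72 [0.643, -0.1107, 0.0168] [341.5409 284.2734]
lid_a_mid side 0.66 [0.6585, -0.2299, 0.0213] [373.6827 314.5166]
lid_b_mid top 0.92 [0.6826, 0.1467, 0.0192] [261.2189 234.5277]
lid_b_mid top 0.87 [0.7374, 0.2574, 0.0188] [216.535  213.1967]
lid_b_mid top 0.81 [0.8021, 0.1189, 0.0257] [272.5984 186.1595]
lid_b_mid side 0.91 [0.733, 0.2557, 0.0189] [304.8617 194.4631]
lid_b_mid side 0.7 [0.6892, 0.1396, 0.0237] [310.2707 219.177 ]
lid_b_mid side 0.69 [0.801, 0.1182, 0.0193] 
[... 1216 characters left out ...]
43 286.6122]
block_mid top 0.9 [0.7862, -0.0266, 0.0134] [331.7643 192.9478]
block_mid side 0.77 [0.788, -0.027, 0.0118] [370.4693 246.0944]
{'t': 1.0, 'joints': array([-1.1899,  0.321 , -0.0701,  1.4505,  0.0226,  1.3708, -0.0569]), 'qd': array([-0.0012,  0.0001, -0.0005,  0.0007, -0.0004, -0.0025, -0.0001]), 'effort': array([ -0.0003, -49.1115,  -0.4031, -31.2787,  -0.0637,   0.0335,
         0.    ]), 'tcp_pos': array([0.2331, 0.6068, 0.2226]), 'tool_rot': array([[-0.9335,  0.3586,  0.0001],
       [ 0.3586,  0.9335,  0.    ],
       [-0.0001,  0.0001, -1.    ]]), 'force': array([-0.3703,  0.4228,  0.9054]), 'wrist_torque': array([ 0.0037, -0.0111,  0.0146]), 'width': 0.08665930588351835}
```

```bash
python3 - <<'E'
import cv2
im=cv2.imread("pics/top0.png")[150:390,130:530]
cv2.imwrite("pics/top0c.png",cv2.resize(im,None,fx=2,fy=2,interpolation=cv2.INTER_CUBIC))
E
```

```text
(no output)
```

View pics/top0c.png

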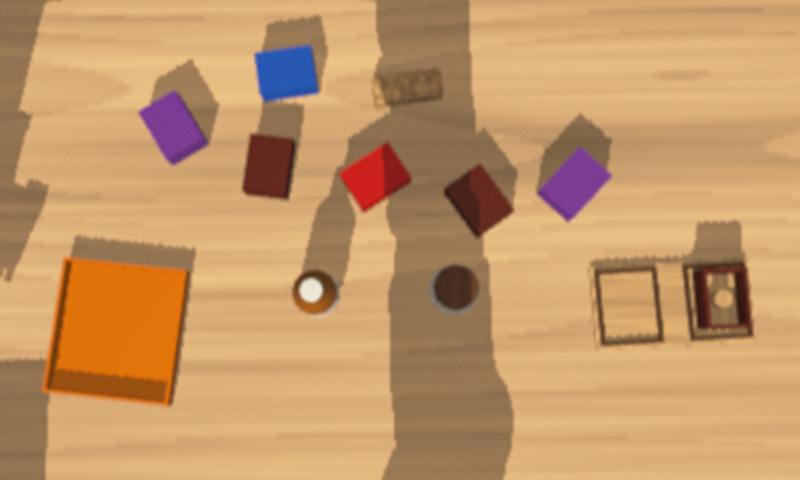

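View pics/side0.png

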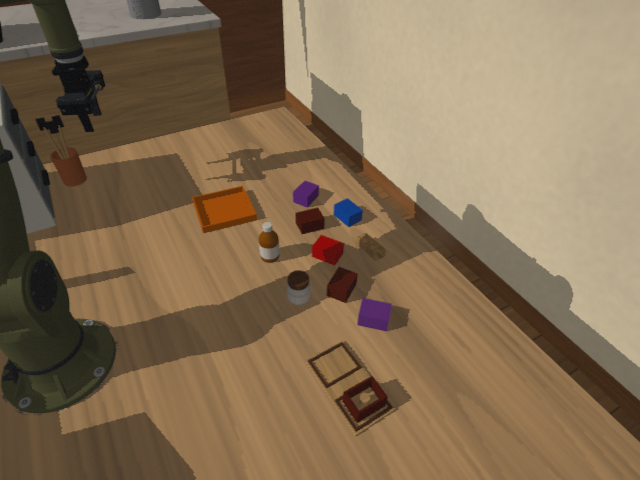

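Two dark-brown lids count: one at top-crop (480,200), world (0.641,-0.113), and one at (270,166), world (0.683,0.147). Look-alikes to leave alone:
- purple at (173,128)
- purple at (575,185)
- blue at (287,72)
- red at (376,177)

The sample lid is in bay 2 at (722,298). The empty bay is at (630,305) and the crate at (120,330).

The plan per lid is a tilted top grasp, a 90° tilt to stand it on end, then a regrasp from the rim side and another 90°. First I'll test the lateral tilt in free air.

Request:
drive_tool(
  moves=[
    [[0,0,0],[0,70,0]],
    [[0,0,0],[0,70,0]],
    [[0,0,0],[0,70,0]],
    [[0,0,0],[0,70,0]],
    [[0,0,0],[0,70,0]],
    [[0,0,0],[0,70,0]],
    [[0,0,0],[0,70,0]],
    [[0,0,0],[0,70,0]],
  ],
  grip=1,
)

```text
t: 2.0
tcp_pos: [0.2345, 0.6056, 0.2194]
tool_rot: [[-0.317, 0.361, -0.877], [0.128, 0.933, 0.338], [0.94, -0.005, -0.341]]
force: [0.4, 0.5, 0.8]
width: 0.0872
```

```bash
python3 - <<'E'
from h import *
s=robot.get_state(); print(s["t"],s["joints"],s["tcp_pos"],s["tool_rot"])
E
```

```text
2.0 [-0.6187  0.698  -0.1875  1.4197 -0.9424  1.689   0.6235] [0.2345 0.6056 0.2194] [[-0.3166  0.361  -0.8772]
 [ 0.1278  0.9325  0.3377]
 [ 0.9399 -0.0052 -0.3414]]
```

Request:
drive_tool(
  moves=[
    [[0,0,0],[0,-70,0]],
    [[0,0,0],[0,-70,0]],
    [[0,0,0],[0,-70,0]],
    [[0,0,0],[0,-70,0]],
    [[0,0,0],[0,-70,0]],
    [[0,0,0],[0,-70,0]],
    [[0,0,0],[0,-70,0]],
    [[0,0,0],[0,-140,0]],
    [[0,0,0],[0,-140,0]],
    [[0,0,0],[0,-140,0]],
    [[0,0,0],[0,-140,0]],
    [[0,0,0],[0,-140,0]],
    [[0,0,0],[0,-140,0]],
    [[0,0,0],[0,-140,0]],
  ],
)

```text
t: 3.75
tcp_pos: [0.2291, 0.6085, 0.2222]
tool_rot: [[-0.319, 0.352, 0.88], [0.121, 0.936, -0.331], [-0.94, 0.001, -0.341]]
force: [0.9, 0.3, -0.1]
width: 0.0871
```

```bash
python3 - <<'E'
from h import *
s=robot.get_state(); print(s["t"],s["joints"],s["tcp_pos"],s["tool_rot"])
E
```

```text
3.75 [-1.7857  0.6859  0.0714  1.4282  0.9568  1.7772 -0.6901] [0.2291 0.6085 0.2222] [[-0.3187  0.3522  0.88  ]
 [ 0.1208  0.9359 -0.3309]
 [-0.9401  0.0008 -0.3409]]
```

```bash
cat >> h.py <<'E'
from scipy.spatial.transform import Rotation as Ro
def down(xdir_deg,tilt=0):
    "tool down, tool x at world azimuth xdir_deg, then tilted about tool y by tilt deg (+: tool z leans to tool x)"
    a=np.radians(xdir_deg); x=np.array([np.cos(a),np.sin(a),0]); z=np.array([0,0,-1.])
    return np.c_[x,np.cross(z,x),z]@Ro.from_euler('y',tilt,degrees=True).as_matrix()
def go(P,R,P0=None,R0=None):
    s=robot.get_state(); P0=s["tcp_pos"] if P0 is None else P0; R0=s["tool_rot"] if R0 is None else R0
    rv=Ro.from_matrix(R0.T@R).as_rotvec(degrees=True)
    d=R0.T@(np.array(P)-P0)
    print("t",s["t"],"move",[list(np.round(d,4).tolist()),list(np.round(rv,1).tolist())],"rows>=",max(np.linalg.norm(d)/.0625,np.linalg.norm(rv)/10.7).round(1))
E
python3 - <<'E'
from h import *
go([.64,.14,.32],down(-8))
E
```

```text
t 3.75 move [[-0.2796, -0.2937, 0.4833], [97.2, 10.7, 138.6]] rows>= 15.9
```

```bash
python3 - <<'E'
from h import *
go([.64,.14,.32],down(172))
E
```

```text
t 3.75 move [[-0.2796, -0.2937, 0.4833], [-7.7, 69.8, -11.0]] rows>= 10.1
```

Request:
drive_tool(
  moves=[
    [[-0.28,-0.294,0.483],[-7.7,69.8,-11]],
    [[-0.28,-0.294,0.483],[-7.7,69.8,-11]],
    [[-0.28,-0.294,0.483],[-7.7,69.8,-11]],
    [[-0.28,-0.294,0.483],[-7.7,69.8,-11]],
    [[-0.28,-0.294,0.483],[-7.7,69.8,-11]],
    [[-0.28,-0.294,0.483],[-7.7,69.8,-11]],
    [[-0.28,-0.294,0.483],[-7.7,69.8,-11]],
    [[-0.28,-0.294,0.483],[-7.7,69.8,-11]],
    [[-0.28,-0.294,0.483],[-7.7,69.8,-11]],
    [[-0.28,-0.294,0.483],[-7.7,69.8,-11]],
    [[-0.28,-0.294,0.483],[-7.7,69.8,-11]],
    [[-0.28,-0.294,0.483],[-7.7,69.8,-11]],
    [[-0.28,-0.294,0.483],[-7.7,69.8,-11]],
    [[-0.28,-0.294,0.483],[-7.7,69.8,-11]],
  ],
)

```text
t: 5.5
tcp_pos: [0.6398, 0.1378, 0.321]
tool_rot: [[-0.99, 0.142, -0.001], [0.142, 0.99, 0.002], [0.002, 0.002, -1.0]]
force: [0.0, -0.3, -0.4]
width: 0.0868
```

```bash
python3 - <<'E'
from h import *
s=robot.get_state(); print(s["t"],s["joints"],s["tcp_pos"],s["tool_rot"])
w=get_image("wrist"); save(w,"w1.png"); E=w["extrinsics"]; print(E)
print("cam in tool", s["tool_rot"].T@(E[:3,3]-s["tcp_pos"]), s["tool_rot"].T@E[:3,:3])
for r in landmark_of(w,"lid_b_mid"): print(r["score"],r["location"],pix(w,r["location"]))
for r in cut_out(w,"lid_b_mid"):
    m=r["pixels"]; v,u=np.nonzero(m); print(r["score"],m.sum(),u.mean(),v.mean(),cv2.minAreaRect(np.c_[u,v].astype(np.float32)))
E
```

```text
5.5 [-0.6577  0.332   0.5503  1.2927 -0.1735  1.5642  1.2971] [0.6398 0.1378 0.321 ] [[-0.9898  0.1424 -0.0013]
 [ 0.1424  0.9898  0.0021]
 [ 0.0015  0.0019 -1.    ]]
[[ 0.1425 -0.9448 -0.2951  0.558 ]
 [ 0.9898  0.1365  0.0409  0.1491]
 [ 0.0016 -0.2979  0.9546  0.4827]
 [ 0.      0.      0.      1.    ]]
cam in tool [ 0.0828 -0.0002 -0.1616] [[-0.0001  0.9541  0.2994]
 [ 1.     -0.      0.0003]
 [ 0.0003  0.2994 -0.9541]]
0.73 [0.8017, 0.1192, 0.0179] [326.8029 307.961 ]
0.63 [0.6915, 0.1434, 0.02] [333.2034 232.956 ]
0.62 [0.7381, 0.2571, 0.0217] [420.9028 254.464 ]
0.84 2340 420.70299145299145 252.34358974358975 ((420.7600402832031, 253.17999267578125), (59.99999237060547, 41.0), 53.13010025024414)
0.81 2306 326.29098005203815 310.0810928013877 ((325.69232177734375, 310.5384826660156), (46.13324737548828, 53.14970779418945), 74.74488067626953)
0.73 2394 329.7706766917293 229.78195488721803 ((329.5, 230.0), (60.0, 41.0), 90.0)
```

View pics/w1.png

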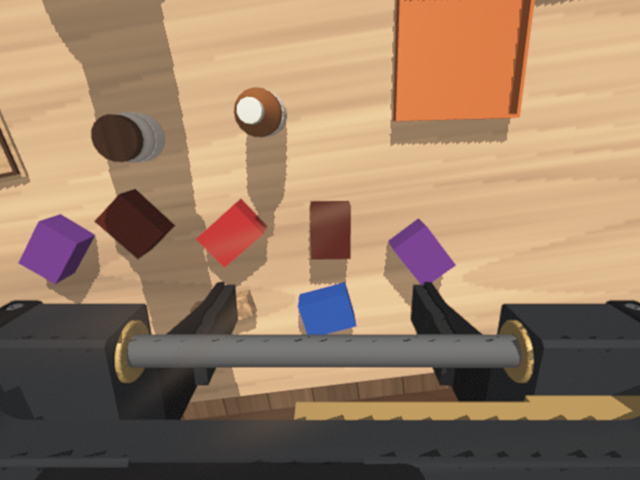

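```bash
cat >> h.py <<'E'
from scipy.optimize import minimize
from itertools import product
def fit(p,mask,x0,half=(.035,.026,.02),z=.02):
    "x,y,yaw(deg) of a box on the mask"
    c=np.array(list(product(*[(-h,h) for h in half])))
    def hull(q):
        a=np.radians(q[2]); R=np.array([[np.cos(a),-np.sin(a),0],[np.sin(a),np.cos(a),0],[0,0,1]])
        X=c@R.T+[q[0],q[1],z]; return cv2.convexHull(np.array([pix(p,y) for y in X],np.float32))
    sc=4; M=cv2.resize(mask.astype(np.uint8),None,fx=sc,fy=sc,interpolation=cv2.INTER_LINEAR)>0
    def cost(q):
        f=np.zeros(M.shape,np.uint8); cv2.fillConvexPoly(f,np.round((hull(q)+.5)*sc-.5).astype(np.int32),1); f=f>0
        return 1-(f&M).sum()/(f|M).sum()
    best=None
    for y in (x0[2],x0[2]+30,x0[2]-30):
        r=minimize(cost,[x0[0],x0[1],y],method='Nelder-Mead',options=dict(initial_simplex=np.array([[x0[0],x0[1],y]]*4)+np.vstack([np.zeros(3),np.diag([.006,.006,8])]),maxiter=80))
        if best is None or r.fun<best.fun: best=r
    return best.x,1-best.fun
E
python3 - <<'E'
from h import *
w=get_image("wrist")
for r in cut_out(w,"lid_a_mid")+cut_out(w,"lid_b_mid"):
    m=r["pixels"]; v,u=np.nonzero(m); 
    c=np.median(w["pixels"][m],0); X=ray(w,u.mean(),v.mean(),.025)
    if c[0]<120 and c.max()-c.min()<70 and abs(c[0]-c[2])>5 and m.sum()>1200:
        print(r["score"],c,u.mean(),v.mean(),X,fit(w,m,[X[0],X[1],-8 if X[1]>0 else 40]))
E
```

```text
0.69 [66. 32. 27.] 134.76308092297694 222.85505362365942 [ 0.6391 -0.1132  0.025 ] (array([ 0.6411, -0.1138, 34.1013]), np.float64(0.9744346508196068))
0.93 [105.  58.  47.] 330.61168831168834 229.49437229437228 [0.685  0.1392 0.025 ] (array([ 0.6862,  0.139 , -8.0732]), np.float64(0.9539068789114233))
```

```bash
cat >> h.py <<'E'
def wp(*L):
    "waypoints (grasp point, R) -> moves from the present pose"
    for G,R in L: go(np.array(G)+.019*R[:,2],R)
E
python3 - <<'E'
from h import *
R=down(171.9,-30); G=np.array([.686,.139,.027])
wp((G-.09*R[:,2],R),(G,R))
E
```

```text
t 5.8 move [[-0.0094, 0.0096, 0.232], [-0.0, -30.1, -0.3]] rows>= 3.7
t 5.8 move [[-0.0545, 0.0098, 0.3099], [-0.0, -30.1, -0.3]] rows>= 5.0
```

Request:
drive_tool(
  moves=[
    [[-0.01,0.01,0.232],[0,-30,0]],
    [[-0.01,0.01,0.232],[0,-30,0]],
    [[-0.01,0.01,0.232],[0,-30,0]],
    [[-0.01,0.01,0.232],[0,-30,0]],
    [[-0.01,0.01,0.232],[0,-30,0]],
    [[-0.03,0.01,0.27],[0,-30,0]],
    [[-0.054,0.01,0.31],[0,-30,0]],
    [[-0.054,0.01,0.31],[0,-30,0]],
    [[-0.054,0.01,0.31],[0,-30,0]],
  ],
)

```text
t: 6.92
tcp_pos: [0.6975, 0.1374, 0.0129]
tool_rot: [[-0.856, 0.147, 0.496], [0.128, 0.989, -0.072], [-0.501, 0.001, -0.865]]
force: [0.1, -0.0, 1.1]
width: 0.0869
```

```bash
python3 - <<'E'
from h import *
s=robot.get_state(); R=s["tool_rot"]; print(s["t"],s["joints"],R, s["tcp_pos"]-.019*R[:,2])
w=get_image("wrist"); save(w,"w2.png")
R=down(171.9,-30); G=np.array([.686,.139,.027]); wp((G,R))
# lift and flip to P_b
P=np.array([.31,.54])
wp((list(G[:2])+[.2],R),([.5,.33,.2],down(160,0)),([*P,.12],down(150,60)))
E
```

```text
6.925 [-0.7883  0.4022  0.4961  1.9804  0.1852  0.3448  0.8924] [[-0.8559  0.1469  0.4959]
 [ 0.1279  0.9891 -0.0724]
 [-0.5012  0.0015 -0.8654]] [0.6881 0.1388 0.0294]
t 6.975 move [[0.0031, -0.0006, 0.0016], [-0.0, 0.1, -0.3]] rows>= 0.1
t 6.975 move [[-0.0837, -0.0001, -0.1481], [-0.0, 0.1, -0.3]] rows>= 2.7
t 6.975 move [[0.1094, 0.1615, -0.2566], [3.2, 30.0, 11.3]] rows>= 5.2
t 6.975 move [[0.3474, 0.3473, -0.3126], [-6.0, 88.9, 23.2]] rows>= 9.3
```

View pics/w2.png

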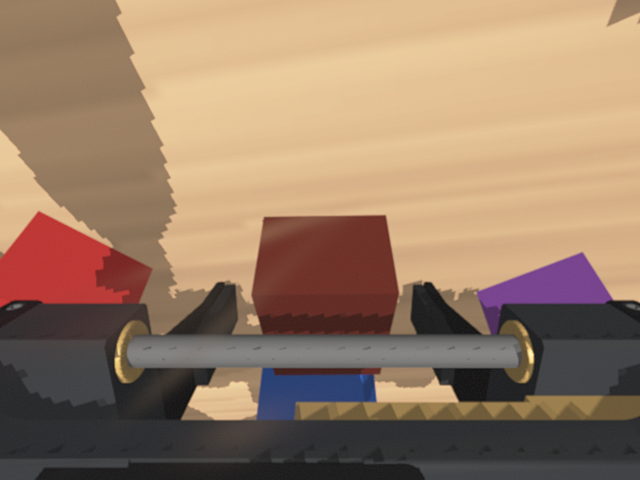

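The lid sits between the fingertips at (230,285) and (420,285), straddled squarely. I'll close on it, lift and carry it to the flip area.

Request:
drive_tool(
  moves=[
    [[0,0,0],[0,0,0]],
    [[0,0,0],[0,0,0]],
    [[0,0,0],[0,0,0]],
    [[0,0,0],[0,0,0]],
    [[0,0,0],[0,0,0]],
    [[-0.044,0,-0.075],[0,0,0]],
    [[-0.084,0,-0.148],[0,0,0]],
    [[-0.084,0,-0.148],[0,0,0]],
    [[0.11,0.16,-0.257],[3.2,30,11.3]],
    [[0.11,0.16,-0.257],[3.2,30,11.3]],
    [[0.11,0.16,-0.257],[3.2,30,11.3]],
    [[0.11,0.16,-0.257],[3.2,30,11.3]],
    [[0.11,0.16,-0.257],[3.2,30,11.3]],
  ],
  grip=0,
  squeeze=25,
)

```text
t: 8.6
tcp_pos: [0.4942, 0.3318, 0.1772]
tool_rot: [[-0.941, 0.338, -0.007], [0.338, 0.941, -0.002], [0.006, -0.004, -1.0]]
force: [0.0, -0.1, -1.3]
width: 0.0517
```

```bash
python3 - <<'E'
from h import *
s=robot.get_state(); print(s["t"],s["joints"],s["width"])
P=[.31,.54]
wp(([*P,.12],down(150,60)),([*P,.039],down(150,60)))
E
```

```text
8.6 [-0.978   0.2432  0.4035  1.6623 -0.1018  1.2631  0.6726] 0.05174850557813565
t 8.6 move [[0.2595, 0.1369, 0.0677], [-5.6, 59.5, 9.2]] rows>= 5.7
t 8.6 move [[0.2591, 0.1372, 0.1487], [-5.6, 59.5, 9.2]] rows>= 5.7
```

Request:
drive_tool(
  moves=[
    [[0.26,0.137,0.068],[-5.6,59.5,9.2]],
    [[0.26,0.137,0.068],[-5.6,59.5,9.2]],
    [[0.26,0.137,0.068],[-5.6,59.5,9.2]],
    [[0.26,0.137,0.068],[-5.6,59.5,9.2]],
    [[0.26,0.137,0.068],[-5.6,59.5,9.2]],
    [[0.26,0.137,0.068],[-5.6,59.5,9.2]],
    [[0.26,0.137,0.068],[-5.6,59.5,9.2]],
    [[0.26,0.137,0.12],[-5.6,59.5,9.2]],
    [[0.26,0.137,0.148],[-5.6,59.5,9.2]],
    [[0.26,0.137,0.148],[-5.6,59.5,9.2]],
    [[0.26,0.137,0.148],[-5.6,59.5,9.2]],
  ],
)

```text
t: 9.98
tcp_pos: [0.3003, 0.5467, 0.0329]
tool_rot: [[-0.437, 0.504, -0.745], [0.251, 0.864, 0.437], [0.864, 0.004, -0.504]]
force: [-0.1, 0.3, -1.3]
width: 0.0519
```

```bash
python3 - <<'E'
from h import *
s=robot.get_state(); R=s["tool_rot"]; print(s["t"],s["joints"],s["width"],s["tcp_pos"]-.019*R[:,2],s["force"])
P=[.31,.54]; R=down(150,60)
wp(([*P,.034],R),([*P,.034]-.08*R[:,2],R))
w=get_image("side"); print(pix(w,[.31,.54,.04])); u,v=pix(w,[.31,.54,.04]).astype(int)
save(w,"s1.png",(max(0,v-75),v+75,max(0,u-100),u+100),3)
E
```

```text
9.975 [-0.7458  0.7862  0.1581  1.5812 -1.0084  1.518   0.9122] 0.051909613383391694 [0.3145 0.5384 0.0425] [-0.0515  0.2869 -1.2592]
t 9.975 move [[-0.0049, -0.001, 0.0083], [0.4, 0.2, 0.1]] rows>= 0.2
t 9.975 move [[-0.0052, -0.0005, -0.0717], [0.4, 0.2, 0.1]] rows>= 1.2
[142.6649 179.0819]
```

View pics/s1.png

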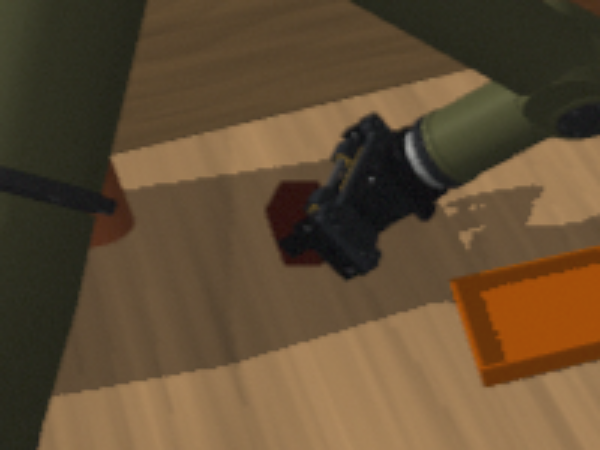

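The lid is held on end, about 1 cm above the bench at crop (300,225). I'll lower it to contact.

Request:
drive_tool(
  moves=[
    [[-0.006,0,0.0035],[0,0,0]],
    [[-0.008,0,0.0045],[0,0,0]],
    [[-0.008,0,0.0045],[0,0,0]],
  ],
)

```text
t: 10.4
tcp_pos: [0.3005, 0.5468, 0.0252]
tool_rot: [[-0.433, 0.505, -0.746], [0.249, 0.863, 0.439], [0.866, 0.005, -0.5]]
force: [2.2, -1.5, 9.8]
width: 0.0519
```

```bash
python3 - <<'E'
from h import *
s=robot.get_state(); R=s["tool_rot"]; print(s["t"],s["tcp_pos"]-.019*R[:,2],s["force"])
print(R.T@[0,0,-.001])
E
```

```text
10.4 [0.3147 0.5385 0.0347] [ 2.2217 -1.5344  9.795 ]
[-0.0009 -0.      0.0005]
```

```bash
python3 - <<'E'
from h import *
s=robot.get_state(); R0=s["tool_rot"]; g0=s["tcp_pos"]-.019*R0[:,2]
R=down(150,-40); G=np.array([.298,.548,.037])
wp((g0-.08*R0[:,2],R0),([.24,.58,.19],down(150,10)),(G-.1*R[:,2],R),(G,R))
print(g0-.08*R0[:,2],G-.1*R[:,2])
E
```

```text
t 10.4 move [[0.0, 0.0, -0.08], [0.0, 0.0, 0.0]] rows>= 1.3
t 10.4 move [[0.1626, -0.0012, -0.0104], [0.4, -50.0, -0.1]] rows>= 4.7
t 10.4 move [[0.0913, -0.0002, 0.0106], [0.4, -100.0, -0.3]] rows>= 9.3
t 10.4 move [[-0.0072, -0.0002, -0.0068], [0.4, -100.0, -0.3]] rows>= 9.3
[0.3744 0.5033 0.0747] [0.2423 0.5801 0.1136]
```

Request:
drive_tool(
  moves=[
    [[0,0,0],[0,0,0]],
    [[0,0,0],[0,0,0]],
    [[0,0,-0.04],[0,0,0]],
    [[0,0,-0.08],[0,0,0]],
    [[0.05,0,-0.1],[0,-10,0]],
    [[0.09,0,-0.12],[0,-20,0]],
    [[0.11,0,-0.1],[0,-30,0]],
    [[0.13,0,-0.05],[0,-40,0]],
    [[0.16,0,-0.01],[0,-50,0]],
    [[0.16,0,-0.01],[0,-60,0]],
    [[0.14,0,0],[0,-70,0]],
    [[0.12,0,0.005],[0,-80,0]],
    [[0.11,0,0.01],[0,-90,0]],
    [[0.091,0,0.01],[0,-100,0]],
    [[0.091,0,0.01],[0,-100,0]],
    [[0.091,0,0.01],[0,-100,0]],
  ],
  grip=1,
)

```text
t: 12.4
tcp_pos: [0.2539, 0.5729, 0.0965]
tool_rot: [[-0.659, 0.506, 0.556], [0.388, 0.863, -0.324], [-0.644, 0.002, -0.765]]
force: [0.0, 1.1, 0.7]
width: 0.0867
```

```bash
python3 - <<'E'
from h import *
s=robot.get_state(); R0=s["tool_rot"]; print(s["t"],s["joints"],s["tcp_pos"]-.019*R0[:,2],s["width"])
w=get_image("wrist"); save(w,"w3.png")
for n in("lid_b_boss","lid_b_mid"):
  for r in landmark_of(w,n): print(n,r["score"],r["location"],pix(w,r["location"]))
R=down(150,-40); G=np.array([.298,.548,.037]); wp((G,R))
E
```

```text
12.4 [-1.8057  0.5961  0.3646  1.5501  0.4355  1.3642 -0.5931] [0.2434 0.579  0.111 ] 0.08673553994950335
lid_b_boss 0.93 [0.7399, 0.2578, 0.0352] [310.5838 390.3709]
lid_b_boss 0.82 [0.3195, 0.5329, 0.0401] [322.3512 273.2742]
lid_b_boss 0.61 [0.8012, 0.1216, 0.039] [273.3502 402.5899]
lid_b_mid 0.75 [0.741, 0.2606, 0.0192] [312.2292 381.6495]
lid_b_mid 0.61 [0.8012, 0.1223, 0.0207] [274.1933 393.7436]
lid_b_mid 0.56 [0.3149, 0.5462, 0.037] [334.6374 262.8524]
t 12.55 move [[0.0011, 0.0, 0.0977], [-0.1, -0.0, -0.6]] rows>= 1.6
```

View pics/w3.png

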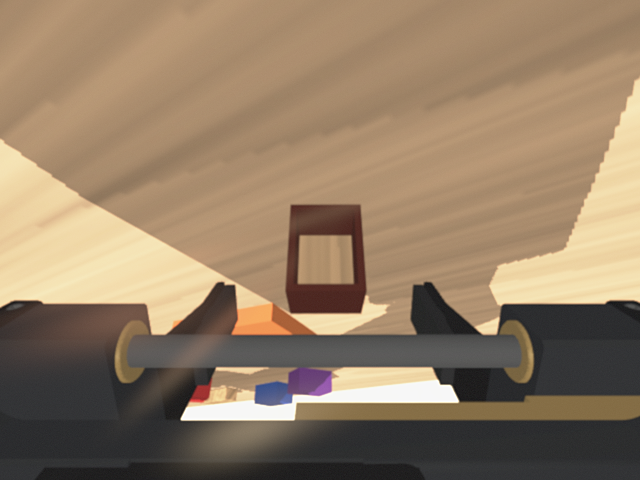

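Lid b's underside is bare: pixel (326,260) shows a flat inner face with no boss. It is the reject and goes to the crate.

Request:
drive_tool(
  moves=[
    [[0,0,0.05],[0,0,0]],
    [[0,0,0.098],[0,0,0]],
    [[0,0,0.098],[0,0,0]],
    [[0,0,0.098],[0,0,0]],
  ],
)

```text
t: 13.05
tcp_pos: [0.3077, 0.5423, 0.0221]
tool_rot: [[-0.659, 0.506, 0.556], [0.389, 0.863, -0.323], [-0.643, 0.004, -0.766]]
force: [-0.1, 0.5, -0.5]
width: 0.0871
```

Request:
drive_tool(
  moves=[
    [[0,0,0],[0,0,0]],
    [[0,0,0],[0,0,0]],
    [[0,0,0],[0,0,0]],
    [[0,0,0],[0,0,0]],
    [[0,0,0],[0,0,0]],
    [[-0.03,0,-0.05],[0,0,0]],
    [[-0.07,0,-0.1],[0,0,0]],
    [[-0.09,0,-0.12],[0,0,0]],
  ],
  grip=0,
  squeeze=25,
)

```text
t: 14.05
tcp_pos: [0.2998, 0.5468, 0.1735]
tool_rot: [[-0.659, 0.504, 0.558], [0.389, 0.864, -0.321], [-0.643, 0.005, -0.766]]
force: [-0.1, 0.3, -2.0]
width: 0.0519
```

```bash
python3 - <<'E'
from h import *
s=robot.get_state(); R0=s["tool_rot"]; print(s["t"],s["joints"],s["tcp_pos"]-.019*R0[:,2],s["width"])
R=down(120,50); C=[.491,.323]
wp(([.42,.43,.2],down(135,5)),([*C,.13],R),([*C,.037],R))
E
```

```text
14.05 [-1.7738  0.4755  0.402   1.561   0.4779  1.417  -0.4911] [0.2892 0.5529 0.1881] 0.0518844612977902
t 14.05 move [[-0.1283, -0.0399, 0.0977], [4.8, 44.8, 14.3]] rows>= 4.4
t 14.05 move [[-0.1675, -0.09, 0.213], [-2.5, 87.8, 32.9]] rows>= 8.8
t 14.05 move [[-0.1077, -0.0905, 0.2842], [-2.5, 87.8, 32.9]] rows>= 8.8
```

Request:
drive_tool(
  moves=[
    [[-0.128,-0.04,0.098],[4.8,44.8,14.3]],
    [[-0.128,-0.04,0.098],[4.8,44.8,14.3]],
    [[-0.128,-0.04,0.098],[4.8,44.8,14.3]],
    [[-0.128,-0.04,0.098],[4.8,44.8,14.3]],
    [[-0.128,-0.04,0.098],[4.8,44.8,14.3]],
    [[-0.167,-0.09,0.213],[-2.5,87.8,32.9]],
    [[-0.167,-0.09,0.213],[-2.5,87.8,32.9]],
    [[-0.167,-0.09,0.213],[-2.5,87.8,32.9]],
    [[-0.167,-0.09,0.213],[-2.5,87.8,32.9]],
    [[-0.167,-0.09,0.213],[-2.5,87.8,32.9]],
    [[-0.167,-0.09,0.213],[-2.5,87.8,32.9]],
    [[-0.138,-0.09,0.248],[-2.5,87.8,32.9]],
    [[-0.108,-0.09,0.284],[-2.5,87.8,32.9]],
    [[-0.108,-0.09,0.284],[-2.5,87.8,32.9]],
    [[-0.108,-0.09,0.284],[-2.5,87.8,32.9]],
  ],
)

```text
t: 15.92
tcp_pos: [0.4837, 0.3347, 0.0236]
tool_rot: [[-0.322, 0.865, -0.384], [0.56, 0.501, 0.66], [0.763, -0.002, -0.646]]
force: [0.3, 0.2, -1.5]
width: 0.052
```

```bash
python3 - <<'E'
from h import *
s=robot.get_state(); R0=s["tool_rot"]; print(s["t"],s["joints"],s["tcp_pos"]-.019*R0[:,2],s["width"],s["force"])
print(R0.T@[0,0,-.005])
E
```

```text
15.925 [-0.5422  0.6696  0.4495  1.7594 -1.0617  1.4396  0.9383] [0.491  0.3221 0.0359] 0.05197828744293239 [ 0.34    0.1922 -1.5304]
[-0.0038  0.      0.0032]
```

Request:
drive_tool(
  moves=[
    [[-0.002,0,0.002],[0,0,0]],
    [[-0.002,0,0.002],[0,0,0]],
  ],
)

```text
t: 16.18
tcp_pos: [0.4837, 0.3343, 0.0206]
tool_rot: [[-0.321, 0.866, -0.383], [0.56, 0.5, 0.661], [0.764, -0.002, -0.646]]
force: [0.5, -0.4, -0.6]
width: 0.0519
```

Request:
drive_tool(
  moves=[
    [[0,0,0],[0,0,0]],
    [[0,0,0],[0,0,0]],
    [[0,0,-0.04],[0,0,0]],
    [[0,0,-0.08],[0,0,0]],
    [[0.05,0,-0.1],[0,-10,0]],
    [[0.1,0,-0.13],[0,-20,0]],
    [[0.13,0,-0.16],[0,-30,0]],
  ],
  grip=1,
)

```text
t: 17.05
tcp_pos: [0.5038, 0.3017, 0.2258]
tool_rot: [[-0.47, 0.867, -0.167], [0.817, 0.498, 0.291], [0.335, 0.0, -0.942]]
force: [-1.0, 0.8, 0.5]
width: 0.0867
```

```bash
python3 - <<'E'
from h import *
s=robot.get_state(); R0=s["tool_rot"]; print(s["t"],s["joints"],s["tcp_pos"],s["width"])
t=get_image("top")
for n in ("lid_b_mid","lid_b_boss","crate_floor"):
  for r in landmark_of(t,n): print(n,r["score"],r["location"],pix(t,r["location"]))
R=down(34.1,-30); G=np.array([.641,-.114,.028])
wp(([.62,.06,.27],down(70,0)),(G-.12*R[:,2],R),(G,R))
E
```

```text
17.05 [-0.9143  0.2465  0.6374  1.6333 -0.4843  1.4147  0.3387] [0.5038 0.3017 0.2258] 0.08672683230691089
lid_b_mid 0.74 [0.7378, 0.2588, 0.0233] [215.5521 212.6286]
lid_b_mid 0.62 [0.801, 0.12, 0.0262] [272.1268 186.541 ]
lid_b_mid 0.38 [0.5148, -0.294, 0.0012] [444.6428 302.3364]
lid_b_boss 0.91 [0.7333, 0.2584, 0.0347] [214.5923 213.3672]
lid_b_boss 0.6 [0.8098, 0.12, 0.0303] [271.9606 182.6016]
t 17.25 move [[-0.2436, -0.0205, -0.1166], [-8.7, -18.6, 49.6]] rows>= 5.0
t 17.25 move [[-0.4379, -0.0393, -0.0428], [7.8, -39.9, 88.0]] rows>= 9.1
t 17.25 move [[-0.4771, -0.0991, 0.0535], [7.8, -39.9, 88.0]] rows>= 9.1
```

Request:
drive_tool(
  moves=[
    [[-0.244,-0.02,-0.117],[-8.7,-18.6,49.6]],
    [[-0.244,-0.02,-0.117],[-8.7,-18.6,49.6]],
    [[-0.244,-0.02,-0.117],[-8.7,-18.6,49.6]],
    [[-0.244,-0.02,-0.117],[-8.7,-18.6,49.6]],
    [[-0.244,-0.02,-0.117],[-8.7,-18.6,49.6]],
    [[-0.438,-0.039,-0.043],[7.8,-39.9,88]],
    [[-0.438,-0.039,-0.043],[7.8,-39.9,88]],
    [[-0.438,-0.039,-0.043],[7.8,-39.9,88]],
    [[-0.438,-0.039,-0.043],[7.8,-39.9,88]],
    [[-0.438,-0.039,-0.043],[7.8,-39.9,88]],
    [[-0.438,-0.039,-0.043],[7.8,-39.9,88]],
    [[-0.438,-0.039,-0.043],[7.8,-39.9,88]],
  ],
  grip=0.86,
)

```text
t: 18.75
tcp_pos: [0.6814, -0.0896, 0.1143]
tool_rot: [[0.718, 0.556, -0.418], [0.481, -0.831, -0.28], [-0.503, -0.0, -0.864]]
force: [-0.1, 1.0, 0.3]
width: 0.0748
```

```bash
python3 - <<'E'
from h import *
s=robot.get_state(); R0=s["tool_rot"]; print(s["t"],s["joints"],s["tcp_pos"],s["width"])
w=get_image("wrist"); save(w,"w4.png")
for r in cut_out(w,"lid_a_mid"):
    m=r["pixels"]; v,u=np.nonzero(m); c=np.median(w["pixels"][m],0); X=ray(w,u.mean(),v.mean(),.025)
    print(r["score"],c,u.mean(),v.mean(),X[:2])
    if np.hypot(X[0]-.641,X[1]+.114)<.03: print(fit(w,m,[.641,-.114,34]))
R=down(34.1,-30); G=np.array([.641,-.114,.028]); wp((G,R))
E
```

```text
18.75 [-0.4912  0.9912  0.9412  1.0517 -0.346   1.7501 -0.677 ] [ 0.6814 -0.0896  0.1143] 0.07483966436822222
0.89 [155.  50.  48.] 162.1721363662673 115.11466111014644 [0.6742 0.014 ]
0.81 [102.  61. 119.] 448.61007556675065 266.1412258606213 [ 0.67   -0.2225]
0.7 [120.  59.  49.] 318.6242853253471 227.95875306289136 [ 0.6477 -0.1075]
(array([ 0.6406, -0.1126, 34.2737]), np.float64(0.9872884574804811))
t 18.85 move [[0.0023, -0.0017, 0.1187], [-0.1, 0.1, -0.2]] rows>= 1.9
```

View pics/w4.png

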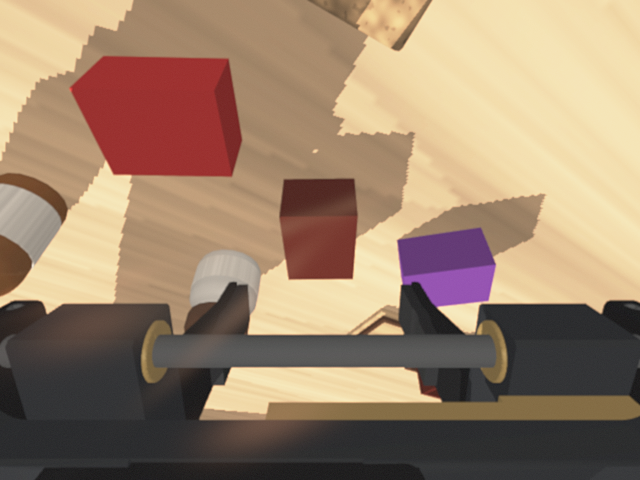

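Lid a at (318,228) is centred between the fingertips at (240,290) and (412,290). The jar at (225,280) and the purple block at (448,266) clear the finger path. Descend and grip.

Request:
drive_tool(
  moves=[
    [[0.002,-0.003,0.06],[0,0,0]],
    [[0.002,-0.003,0.119],[0,0,0]],
    [[0.002,-0.003,0.119],[0,0,0]],
    [[0.002,-0.003,0.119],[0,0,0]],
  ],
)

```text
t: 19.35
tcp_pos: [0.634, -0.1174, 0.013]
tool_rot: [[0.719, 0.559, -0.414], [0.483, -0.829, -0.281], [-0.5, 0.002, -0.866]]
force: [0.9, 0.5, 0.1]
width: 0.0745
```

Request:
drive_tool(
  moves=[
    [[0,0,0],[0,0,0]],
    [[0,0,0],[0,0,0]],
    [[0,0,0],[0,0,0]],
    [[0,0,0],[0,0,0]],
    [[0,0,0],[0,0,0]],
    [[-0.03,0,-0.05],[0,0,0]],
    [[-0.06,0,-0.1],[0,0,0]],
    [[-0.09,0,-0.155],[0,0,0]],
    [[-0.09,0,-0.155],[0,0,0]],
  ],
  grip=0,
  squeeze=25,
)

```text
t: 20.48
tcp_pos: [0.6341, -0.1196, 0.1953]
tool_rot: [[0.722, 0.557, -0.41], [0.481, -0.83, -0.282], [-0.498, 0.007, -0.867]]
force: [-0.3, -1.0, -1.5]
width: 0.0517
```

```bash
python3 - <<'E'
from h import *
s=robot.get_state(); R0=s["tool_rot"]; print(s["t"],s["joints"],s["tcp_pos"]-.019*R0[:,2],s["width"])
P=[.31,-.56]
wp(([.55,-.3,.22],down(32,0)),([.4,-.5,.2],down(30,40)),([*P,.1],down(30,60)),([*P,.043],down(30,60)))
E
```

```text
20.475 [-0.5444  0.848   1.0121  1.1583 -0.2658  1.7727 -0.6074] [ 0.6419 -0.1142  0.2118] 0.05168062121856474
t 20.475 move [[-0.1503, 0.1029, 0.0805], [0.9, 29.8, 1.7]] rows>= 3.2
t 20.475 move [[-0.3364, 0.1861, 0.2059], [0.0, 69.8, 4.1]] rows>= 7.0
t 20.475 move [[-0.3793, 0.1853, 0.3399], [-0.7, 89.8, 4.3]] rows>= 8.7
t 20.475 move [[-0.3509, 0.185, 0.3894], [-0.7, 89.8, 4.3]] rows>= 8.9
```

Request:
drive_tool(
  moves=[
    [[-0.15,0.103,0.08],[0.9,29.8,1.7]],
    [[-0.15,0.103,0.08],[0.9,29.8,1.7]],
    [[-0.15,0.103,0.08],[0.9,29.8,1.7]],
    [[-0.15,0.103,0.08],[0.9,29.8,1.7]],
    [[-0.336,0.186,0.206],[0,69.8,4.1]],
    [[-0.336,0.186,0.206],[0,69.8,4.1]],
    [[-0.336,0.186,0.206],[0,69.8,4.1]],
    [[-0.336,0.186,0.206],[0,69.8,4.1]],
    [[-0.379,0.185,0.34],[-0.7,89.8,4.3]],
    [[-0.379,0.185,0.34],[-0.7,89.8,4.3]],
    [[-0.379,0.185,0.34],[-0.7,89.8,4.3]],
    [[-0.379,0.185,0.34],[-0.7,89.8,4.3]],
    [[-0.351,0.185,0.389],[-0.7,89.8,4.3]],
    [[-0.351,0.185,0.389],[-0.7,89.8,4.3]],
    [[-0.351,0.185,0.389],[-0.7,89.8,4.3]],
  ],
)

```text
t: 22.35
tcp_pos: [0.323, -0.5495, 0.0324]
tool_rot: [[0.439, 0.502, 0.745], [0.25, -0.865, 0.435], [0.863, -0.005, -0.505]]
force: [0.3, -0.6, 0.0]
width: 0.0519
```

```bash
python3 - <<'E'
from h import *
s=robot.get_state(); R0=s["tool_rot"]; print(s["t"],s["joints"],s["tcp_pos"]-.019*R0[:,2],s["width"],s["force"])
print(R0, R0.T@[0,0,-.001])
E
```

```text
22.35 [ 0.9898  0.9422  0.6874  1.5397 -1.3075  1.7913  1.0135] [ 0.3089 -0.5578  0.042 ] 0.05185653360007048 [ 0.3358 -0.5826  0.0119]
[[ 0.4388  0.5023  0.7451]
 [ 0.2504 -0.8647  0.4355]
 [ 0.863  -0.0045 -0.5051]] [-0.0009  0.      0.0005]
```

Request:
drive_tool(
  moves=[
    [[-0.0035,0,0.002],[0,0,0]],
    [[-0.005,0,0.003],[0,0,0]],
    [[-0.005,0,0.003],[0,0,0]],
  ],
)

```text
t: 22.72
tcp_pos: [0.3215, -0.55, 0.025]
tool_rot: [[0.44, 0.5, 0.746], [0.249, -0.866, 0.434], [0.863, -0.005, -0.506]]
force: [-0.5, -0.4, -0.7]
width: 0.0518
```

Request:
drive_tool(
  moves=[
    [[0,0,0],[0,0,0]],
    [[0,0,0],[0,0,0]],
    [[0,0,-0.04],[0,0,0]],
    [[0,0,-0.08],[0,0,0]],
    [[0.05,0,-0.1],[0,-10,0]],
    [[0.09,0,-0.12],[0,-20,0]],
    [[0.11,0,-0.1],[0,-30,0]],
    [[0.13,0,-0.05],[0,-40,0]],
    [[0.16,0,-0.01],[0,-50,0]],
    [[0.16,0,-0.01],[0,-60,0]],
    [[0.14,0,0],[0,-70,0]],
    [[0.12,0,0.005],[0,-80,0]],
    [[0.11,0,0.01],[0,-90,0]],
    [[0.091,0,0.01],[0,-100,0]],
    [[0.091,0,0.01],[0,-100,0]],
    [[0.091,0,0.01],[0,-100,0]],
  ],
  grip=1,
)

```text
t: 24.72
tcp_pos: [0.3677, -0.5241, 0.0997]
tool_rot: [[0.66, 0.498, -0.562], [0.382, -0.867, -0.319], [-0.646, -0.004, -0.763]]
force: [-0.1, -1.0, 0.7]
width: 0.0869
```

```bash
python3 - <<'E'
from h import *
s=robot.get_state(); R0=s["tool_rot"]; print(s["t"],s["joints"],s["tcp_pos"]-.019*R0[:,2],s["width"])
w=get_image("wrist"); save(w,"w5.png")
t=get_image("top"); 
for n in("lid_a_boss","lid_a_mid"):
  for r in landmark_of(w,n): print(n,r["score"],r["location"],pix(w,r["location"]))
for n in("lid_b_boss","lid_b_mid","crate_floor","bay_1","lid_sample_mid"):
  for r in landmark_of(t,n): print("top",n,r["score"],r["location"],pix(t,r["location"]))
save(t,"t2.png",(150,390,130,530),2)
R=down(30,-40); G=np.array([.3257,-.548,.037]); wp((G,R))
E
```

```text
24.725 [-0.1672  0.9603  1.1942  1.5381 -0.1846  1.2905 -0.1085] [ 0.3783 -0.518   0.1142] 0.08691769498458264
lid_a_mid 0.58 [0.309, -0.5523, 0.034] [317.8635 254.4363]
top lid_b_boss 0.75 [0.4898, 0.322, 0.0083] [188.1978 315.2413]
top lid_b_boss 0.64 [0.7324, 0.2582, 0.0312] [214.9979 214.0531]
top lid_b_boss 0.57 [0.8079, 0.1191, 0.0287] [272.3949 183.5323]
top lid_b_mid 0.93 [0.7975, 0.1181, 0.0238] [272.9975 188.179 ]
top lid_b_mid 0.62 [0.7375, 0.2593, 0.0216] [215.505  212.9084]
top crate_floor 0.93 [0.4934, 0.3218, 0.0025] [189.0178 313.7708]
top bay_1 0.57 [0.516, -0.2919, 0.0045] [444.0737 301.7831]
top lid_sample_mid 0.55 [0.7833, -0.0264, 0.0136] [331.7006 194.0633]
top lid_sample_mid 0.35 [0.4934, 0.3215, 0.0038] [188.9884 313.7597]
t 25.175 move [[0.0018, 0.0004, 0.098], [-0.3, 0.3, 0.2]] rows>= 1.6
```

View pics/w5.png

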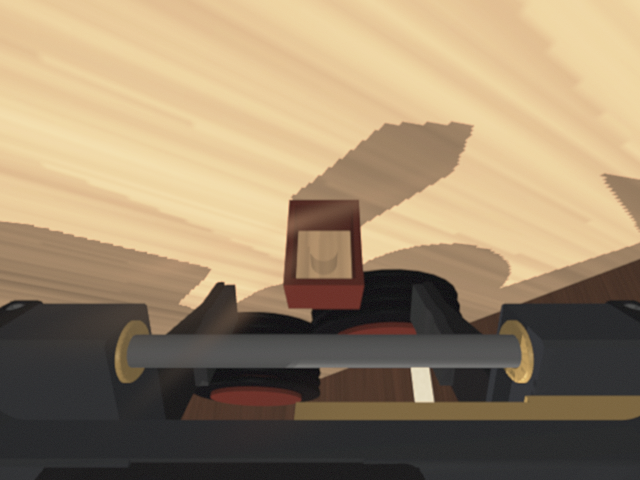

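View pics/t2.png

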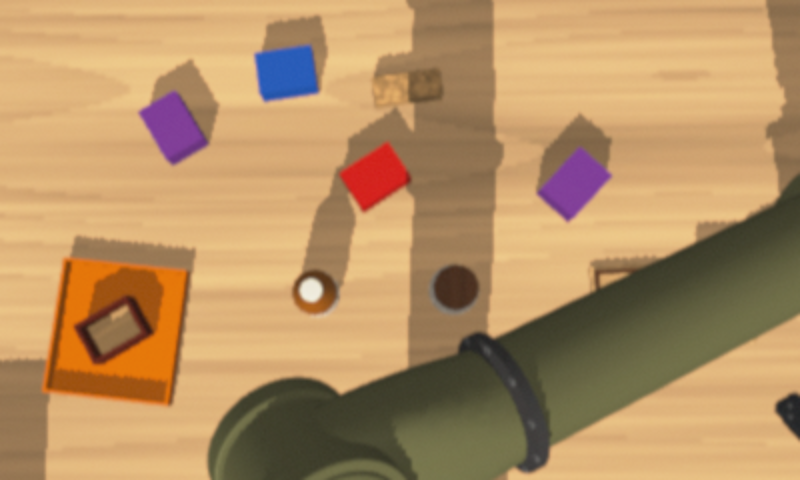

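Lid b sits open side up in the crate at top crop (115,330). Lid a's opening at wrist (325,255) shows a rounded boss outline around (323,265), which lid b lacked, so lid a is the sound one. Grip it and lift.

Request:
drive_tool(
  moves=[
    [[0.002,0,0.05],[0,0,0]],
    [[0.002,0,0.098],[0,0,0]],
    [[0.002,0,0.098],[0,0,0]],
    [[0.002,0,0.098],[0,0,0]],
  ],
)

```text
t: 25.68
tcp_pos: [0.3158, -0.5539, 0.0225]
tool_rot: [[0.658, 0.5, -0.562], [0.384, -0.866, -0.321], [-0.647, -0.005, -0.762]]
force: [-0.2, -0.4, 0.8]
width: 0.0873
```

Request:
drive_tool(
  moves=[
    [[0,0,0],[0,0,0]],
    [[0,0,0],[0,0,0]],
    [[0,0,0],[0,0,0]],
    [[0,0,0],[0,0,0]],
    [[0,0,0],[0,0,0]],
    [[-0.03,0,-0.05],[0,0,0]],
    [[-0.07,0,-0.1],[0,0,0]],
    [[-0.09,0,-0.12],[0,0,0]],
    [[-0.09,0,-0.12],[0,0,0]],
  ],
  grip=0,
  squeeze=25,
)

```text
t: 26.8
tcp_pos: [0.3235, -0.551, 0.174]
tool_rot: [[0.661, 0.499, -0.56], [0.382, -0.866, -0.321], [-0.646, -0.002, -0.763]]
force: [0.1, 0.2, -1.5]
width: 0.0516
```

```bash
python3 - <<'E'
from h import *
s=robot.get_state(); R0=s["tool_rot"]; print(s["t"],s["joints"],s["tcp_pos"]-.019*R0[:,2],s["width"])
w=get_image("wrist"); save(w,"w6.png",(140,440,170,470),2)
R=down(3.2,50); B=[.514,-.291]
wp(([.44,-.42,.2],down(17,5)),([*B,.15],R),([*B,.045],R))
E
```

```text
26.8 [-0.133   0.8137  1.2081  1.5437 -0.0499  1.3148 -0.0705] [ 0.3341 -0.5449  0.1885] 0.051645350260874225
t 26.85 move [[0.1219, -0.054, -0.1151], [3.7, 45.1, 12.8]] rows>= 4.4
t 26.85 move [[0.2569, -0.1224, -0.1721], [-2.8, 88.5, 29.6]] rows>= 8.7
t 26.85 move [[0.3247, -0.1219, -0.092], [-2.8, 88.5, 29.6]] rows>= 8.7
```

Request:
drive_tool(
  moves=[
    [[0.122,-0.054,-0.115],[3.7,45.1,12.8]],
    [[0.122,-0.054,-0.115],[3.7,45.1,12.8]],
    [[0.122,-0.054,-0.115],[3.7,45.1,12.8]],
    [[0.122,-0.054,-0.115],[3.7,45.1,12.8]],
    [[0.122,-0.054,-0.115],[3.7,45.1,12.8]],
    [[0.257,-0.122,-0.172],[-2.8,88.5,29.6]],
    [[0.257,-0.122,-0.172],[-2.8,88.5,29.6]],
    [[0.257,-0.122,-0.172],[-2.8,88.5,29.6]],
    [[0.257,-0.122,-0.172],[-2.8,88.5,29.6]],
    [[0.257,-0.122,-0.172],[-2.8,88.5,29.6]],
    [[0.257,-0.122,-0.172],[-2.8,88.5,29.6]],
    [[0.257,-0.122,-0.172],[-2.8,88.5,29.6]],
  ],
)

```text
t: 28.35
tcp_pos: [0.5285, -0.2901, 0.1365]
tool_rot: [[0.646, 0.057, 0.761], [0.037, -0.998, 0.044], [0.762, 0.0, -0.647]]
force: [0.1, -0.0, -0.5]
width: 0.0517
```

```bash
python3 - <<'E'
from h import *
s=robot.get_state(); R0=s["tool_rot"]; print(s["t"],s["joints"],s["tcp_pos"]-.019*R0[:,2],s["width"])
R=down(3.2,50); B=[.514,-.291]
wp(([*B,.15],R),([*B,.05],R),([*B,.037],R))
E
```

```text
28.35 [-0.3637 -0.0217  1.2062  2.3072 -1.2778  0.6556  0.335 ] [ 0.514  -0.291   0.1488] 0.05166918517513027
t 28.35 move [[0.001, 0.0, -0.0008], [-0.1, 0.3, 0.1]] rows>= 0.0
t 28.35 move [[-0.0752, 0.0, 0.0639], [-0.1, 0.3, 0.1]] rows>= 1.6
t 28.35 move [[-0.0851, 0.0, 0.0723], [-0.1, 0.3, 0.1]] rows>= 1.8
```

Request:
drive_tool(
  moves=[
    [[-0.04,0,0.034],[0,0,0]],
    [[-0.075,0,0.064],[0,0,0]],
    [[-0.075,0,0.064],[0,0,0]],
    [[-0.075,0,0.064],[0,0,0]],
  ],
)

```text
t: 28.85
tcp_pos: [0.5174, -0.2994, 0.0502]
tool_rot: [[0.697, 0.069, 0.714], [0.074, -0.997, 0.024], [0.713, 0.036, -0.7]]
force: [-0.3, -0.4, -1.3]
width: 0.0514
```

```bash
python3 - <<'E'
from h import *
s=robot.get_state(); R0=s["tool_rot"]; print(s["t"],s["joints"],s["tcp_pos"]-.019*R0[:,2],s["width"])
p=get_image("side"); u,v=pix(p,[.516,-.291,.02]).astype(int)
save(p,"s2.png",(v-60,v+75,u-90,u+90),4)
R=down(3.2,50); B=[.514,-.291]
wp(([*B,.037],R))
E
```

```text
28.85 [ 0.5418  0.1723  0.2861  2.3082 -1.4839  0.6129  0.5917] [ 0.5038 -0.2999  0.0635] 0.05138698267189025
t 28.9 move [[-0.0066, -0.0087, 0.0256], [0.8, 4.6, 1.8]] rows>= 0.5
```

View pics/s2.png

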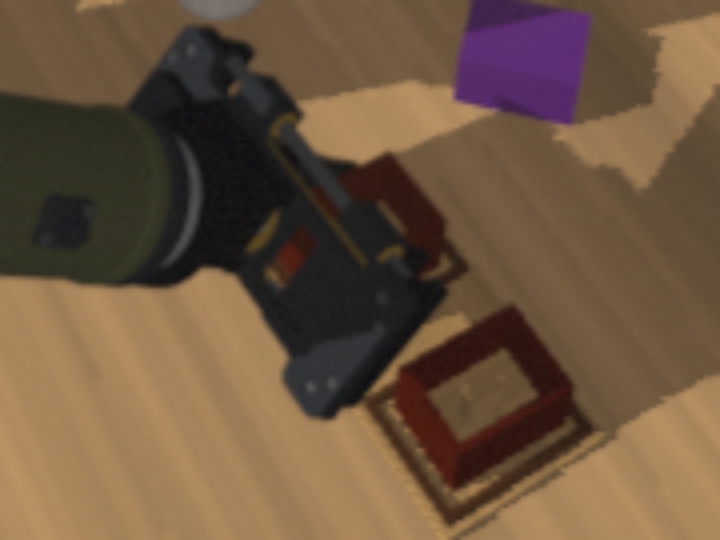

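The arm is re-posing its elbow and the pose lags. The lid is over bay 1 at (400,210). I'll let it converge while staying at about 5 cm.

Request:
drive_tool(
  moves=[
    [[0,-0.009,0.014],[0.8,4.6,1.8]],
    [[0,-0.009,0.014],[0.8,4.6,1.8]],
    [[0,-0.009,0.014],[0.8,4.6,1.8]],
    [[0,-0.009,0.014],[0.8,4.6,1.8]],
  ],
)

```text
t: 29.4
tcp_pos: [0.5253, -0.291, 0.0386]
tool_rot: [[0.644, 0.057, 0.763], [0.04, -0.998, 0.041], [0.764, 0.004, -0.645]]
force: [0.2, 1.0, -2.8]
width: 0.0518
```

```bash
python3 - <<'E'
from h import *
s=robot.get_state(); R0=s["tool_rot"]; print(s["t"],s["joints"],s["tcp_pos"]-.019*R0[:,2],s["width"],s["force"])
R=down(3.2,50); B=[.514,-.291]
wp(([*B,.05],R),([*B,.037],R))
E
```

```text
29.4 [ 1.4377  0.2968 -0.6329  2.3046 -1.5498  0.4879  0.7616] [ 0.5108 -0.2918  0.0509] 0.051780134025460334 [ 0.2498  0.9982 -2.7855]
t 29.4 move [[0.0015, -0.0007, 0.0031], [0.1, 0.1, 0.2]] rows>= 0.1
t 29.4 move [[-0.0085, -0.0007, 0.0115], [0.1, 0.1, 0.2]] rows>= 0.2
```

Request:
drive_tool(
  moves=[
    [[-0.003,-0.0007,0.008],[0,0,0]],
    [[-0.003,-0.0007,0.008],[0,0,0]],
    [[-0.003,-0.0007,0.008],[0,0,0]],
  ],
)

```text
t: 29.78
tcp_pos: [0.5285, -0.2896, 0.0302]
tool_rot: [[0.645, 0.056, 0.762], [0.038, -0.998, 0.042], [0.764, 0.002, -0.646]]
force: [0.1, -0.1, 0.0]
width: 0.0517
```

```bash
python3 - <<'E'
from h import *
s=robot.get_state(); R0=s["tool_rot"]; print(s["t"],s["joints"],s["tcp_pos"]-.019*R0[:,2],s["width"],s["force"])
R=down(3.2,50); B=[.514,-.291]
wp(([*B,.037],R))
E
```

```text
29.775 [ 1.5416  0.3539 -0.7537  2.2997 -1.5492  0.429   0.795 ] [ 0.514  -0.2904  0.0425] 0.0517362814350823 [ 0.1345 -0.1421  0.0234]
t 29.775 move [[-0.0042, 0.0006, 0.0035], [0.1, 0.2, 0.1]] rows>= 0.1
```

Request:
drive_tool(
  moves=[
    [[-0.003,0.0005,0.0025],[0,0,0]],
    [[-0.0045,0.0005,0.004],[0,0,0]],
    [[-0.0045,0.0005,0.004],[0,0,0]],
    [[-0.0045,0.0005,0.004],[0,0,0]],
  ],
)

```text
t: 30.28
tcp_pos: [0.5299, -0.29, 0.0257]
tool_rot: [[0.642, 0.057, 0.764], [0.039, -0.998, 0.042], [0.766, 0.003, -0.643]]
force: [-0.0, 0.9, 4.8]
width: 0.0516
```

```bash
python3 - <<'E'
from h import *
s=robot.get_state(); R0=s["tool_rot"]; print(s["t"],s["joints"],s["tcp_pos"]-.019*R0[:,2],s["width"],s["force"])
p=get_image("side"); t=get_image("top")
for n in("lid_a_mid","lid_sample_mid","bay_1"):
  for q,k in((p,"side"),(t,"top")):
    for r in landmark_of(q,n): 
      if r["location"][1]<-.24: print(k,n,r["score"],r["location"])
E
```

```text
30.275 [ 1.5987  0.3939 -0.8161  2.2968 -1.5512  0.3957  0.8254] [ 0.5153 -0.2908  0.0379] 0.051605712157674614 [-0.0324  0.9371  4.7902]
side lid_a_mid 0.69 [0.5167, -0.2897, 0.0266]
top lid_a_mid 0.66 [0.5143, -0.2934, 0.0292]
top lid_a_mid 0.58 [0.515, -0.2903, 0.006]
side lid_sample_mid 0.92 [0.5196, -0.3919, 0.0221]
top lid_sample_mid 0.73 [0.5235, -0.3997, 0.0026]
top lid_sample_mid 0.57 [0.5205, -0.3919, 0.0293]
side bay_1 0.61 [0.5174, -0.3937, 0.0042]
top bay_1 0.92 [0.5219, -0.3995, 0.0034]
top bay_1 0.79 [0.5159, -0.2937, 0.0051]
```

Request:
drive_tool(
  moves=[
    [[0,0,0],[0,0,0]],
    [[0,0,0],[0,0,0]],
    [[0,0,0],[0,0,0]],
    [[0.015,0,-0.013],[0,0,0]],
    [[0.04,0,-0.033],[0,0,0]],
    [[0.077,0,-0.064],[0,0,0]],
    [[0.115,0,-0.096],[0,-10,0]],
    [[0.15,0,-0.13],[0,-20,0]],
    [[0.16,0,-0.15],[0,-30,0]],
    [[0.16,0,-0.15],[0,-30,0]],
  ],
  grip=1,
)

```text
t: 31.92
tcp_pos: [0.5175, -0.2896, 0.2438]
tool_rot: [[0.919, 0.064, 0.388], [0.058, -0.998, 0.026], [0.389, -0.001, -0.921]]
force: [1.6, 1.8, -1.2]
width: 0.0868
```

```bash
python3 - <<'E'
from h import *
s=robot.get_state(); R0=s["tool_rot"]; print(s["t"],s["joints"],s["tcp_pos"],s["width"],s["force"])
w=get_image("wrist"); save(w,"w7.png"); p=get_image("side"); t=get_image("top"); save(p,"s3.png")
for n in("lid_a_mid","lid_a_boss","lid_sample_mid","bay_1","bottle_mid","jar_mid","block_mid"):
  for q,k in((p,"side"),(t,"top"),(w,"wrist")):
    for r in landmark_of(q,n): 
      if r["location"][1]<-.24 or n[0]!="l" and n!="bay_1": print(k,n,r["score"],r["location"])
a=w["pixels"]; u,v=pix(w,[.516,-.34,.02]).astype(int); print(u,v)
b=p["pixels"]; u2,v2=pix(p,[.516,-.34,.02]).astype(int)
c=lambda im,u,v,h:cv2.resize(np.ascontiguousarray(im[max(0,v-h):v+h,max(0,u-h):u+h,::-1]),(400,400))
cv2.imwrite("pics/f.png",np.hstack([c(a,u,v,140),c(b,u2,v2,70)]))
E
```

```text
31.925 [ 1.4956 -0.0145 -0.8578  1.8441 -0.3132  1.0177 -0.7443] [ 0.5175 -0.2896  0.2438] 0.08682716726879956 [ 1.6387  1.8468 -1.1757]
side lid_a_mid 0.22 [0.5186, -0.394, 0.0261]
top lid_a_mid 0.76 [0.516, -0.2919, 0.0285]
side lid_a_boss 0.62 [0.5121, -0.2905, 0.0354]
top lid_a_boss 0.62 [0.5176, -0.285, 0.0341]
wrist lid_a_boss 0.78 [0.5165, -0.2944, 0.0331]
side lid_sample_mid 0.68 [0.5204, -0.3918, 0.0281]
top lid_sample_mid 0.59 [0.5207, -0.3937, 0.0298]
top lid_sample_mid 0.16 [0.5169, -0.293, 0.0054]
wrist lid_sample_mid 0.63 [0.5251, -0.3944, 0.0276]
wrist lid_sample_mid 0.16 [0.5132, -0.2865, 0.0257]
side bay_1 0.92 [0.5166, -0.2884, 0.003]
side bay_1 0.69 [0.5177, -0.3941, 0.0033]
top bay_1 0.83 [0.5159, -0.2915, 0.0058]
top bay_1 0.79 [0.5237, -0.4012, 0.0051]
side bottle_mid 0.77 [0.5271, 0.083, 0.059]
top bottle_mid 0.77 [0.5314, 0.0813, 0.0607]
wrist bottle_mid 0.21 [0.513, -0.2918, 0.0301]
side jar_mid 0.86 [0.536, -0.078, 0.0337]
top jar_mid 0.78 [0.5354, -0.087, 0.0374]
wrist jar_mid 0.84 [0.5364, -0.0839, 0.0336]
side block_mid 0.63 [0.7862, -0.0275, 0.013]
top block_mid 0.76 [0.7856, -0.0265, 0.0143]
wrist block_mid 0.56 [0.7856, -0.0317, 0.0134]
368 291
```

View pics/f.png

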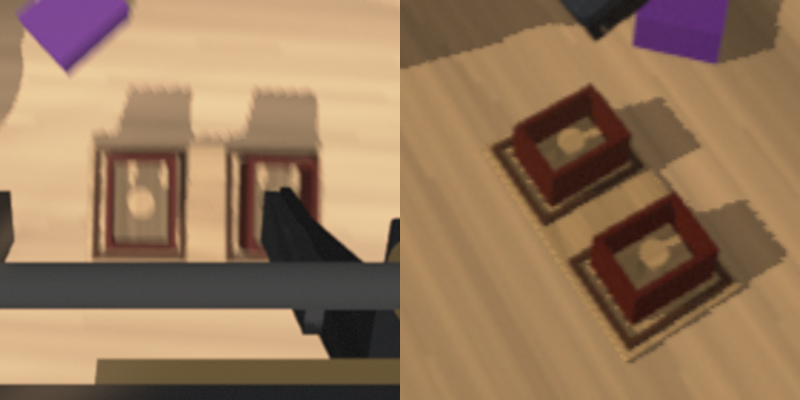

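Both tray lids lie flat in their bays with their bosses in view: wrist (140,205), side (575,140) for lid a. One last look at the crate.

```bash
python3 - <<'E'
import cv2
im=cv2.imread("pics/s3.png")[170:250,170:280]
cv2.imwrite("pics/cr.png",cv2.resize(im,None,fx=6,fy=6,interpolation=cv2.INTER_CUBIC))
E
```

```text
(no output)
```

View pics/cr.png

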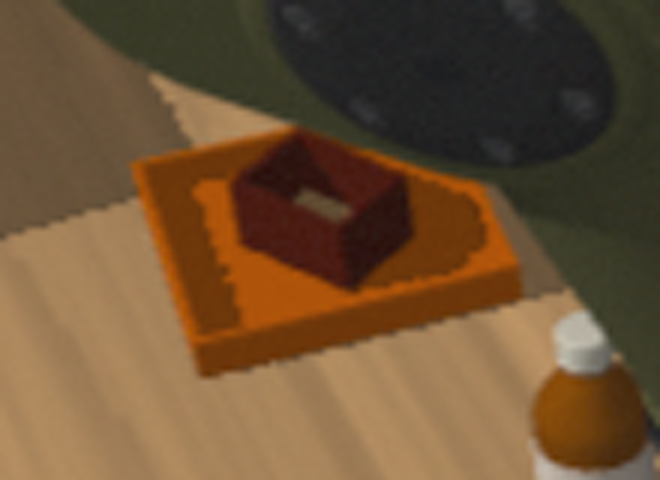

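Lid b lies flat and open side up on the crate floor at crop (320,210). The arm is clear, so I'm handing the job in.

```bash
python3 -c "
from bench import ticket
print(ticket.job_done())"
```

```text
the job is handed in; nothing more can be done
None
```

I turned both lids over and placed them as asked, then handed the job in at about t = 32 s of the 72 s allowed; no verdict was reported. Each lid was gripped at a tilt, stood on end, inspected in the wrist camera, regripped and turned the other 90°.

- **Lid without a boss (lid b):** its inner face was bare. It lies open side up and flat in the orange crate. The network's best reading was (0.490, 0.322), against a crate centre of (0.493, 0.322).
- **Sound lid (lid a):** its boss shows, and it lies open side up in bay 1. The top camera put it at (0.516, -0.292), against a bay centre of (0.516, -0.292). On release the grip height fitted the bay floor, not a rib.
- **Everything else:** the sample lid is still in bay 2, and the bottle, jar and cork block read within a few millimetres of where they started. The arm was clear of everything and the fingers were open.

**Checks that disagreed:**
- The network did not report lid a's boss while that lid stood on end. I saw the boss in the picture then, and all three cameras found it after placing.
- The top network read lid a's mid-height about 2 to 3 mm high. It read the sample lid the same way, so I took this as network bias.
- While lowering lid a into the bay, the arm swung its elbow and joint 5 came to about 0.01 rad of its limit (-1.55 against -1.56). It stayed within range in every reading.

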